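Set the stock tags of the fastener bins

ROBOT

A 7-joint arm with a two-finger parallel gripper is mounted at the origin on the work surface. World frame = base frame: x ahead of the robot, y to its left, z up, the work surface at z = 0. Lengths are in m, angles in rad, forces in N, time in s.
With the tool pointing down it reaches from about 0.4 to 0.9 m from the base axis. Payload 5.5 kg.
Tool frame: the origin (TCP) lies at the very end of the fingers, on their centre line; the grasp point (between the pads) lies 19 mm behind it (r.grip_point_offset is the distance from the TCP to the grasp point, in m); y points along the fingers, z is the direction in which the jaws open and shut, and the axes are right-handed (so a half turn about y gives the same grasp; the last joint's range is limited). The gripper opens to 85 mm and grips with 20 to 120 N. Pads are 22 mm wide; open, the fingers measure 114 mm over their backs; the gripper's body (76 mm by 85 mm) begins 54 mm behind the grasp point. The pads swing forward as they close: fully open they stand 13 mm farther back than shut.
Start: joints at [-1.065, 0.501, -0.427, 1.55, 0.221, 1.138, -0.21], TCP at [0.156, 0.631, 0.231] pointing down, gripper open.
Joint ranges: [-2.88, 2.88], [-0.31, 2.03], [-1.54, 1.56], [0.2, 2.42], [-1.41, 4.55], [0.19, 2.02], [-2.57, 2.57]. Speed limits (rad/s): [2.57, 2.57, 3.14, 3.14, 3.14, 3.14, 3.14].

INTERFACE

Orientations are given as a unit quaternion [w, x, y, z].
In Python, from workcell import r, vision, close_job gives the robot as it stands.
- The arm moves only by the tool send_rows, never from a script. Its argument "moves" is a list that holds one entry, the list of rows, each a list of 7 numbers: the closure in counts, from 0 (fully open) to 255 (shut), then the shift along the tool's x, y, z in m, then the turn, a rotation vector about the tool's x, y, z in units of 10 degrees (1.0 is 10 degrees). In form: [[[jaw, dx, dy, dz, wx, wy, wz], ...]]. A call has 1 to 12 rows; each row shifts and turns the commanded pose from where the row before left it, along the tool's axes as they then stand; what a row does not reach is not made up. A row lasts 1/8 s, in which the tool goes at most 62.5 mm and 10.7 degrees, less where a joint would pass 70% of its speed; a pose out of reach is approached as far as the arm can. A call is refused whole if a number of a shift passes 0.0625 or a number of a turn 1, either way. A call with a gripper value outside its range is refused whole. The fingers move at their own pace and stop on an object; "squeeze" is the grip in N (left out, the last holds). Time passes only in rows, so rows that do not move let the fingers close. It gives the time, the measured TCP pose, the force and the opening at its end, in the units of the state.
- r.state(): the state, without advancing time (a new reading comes with each control period).
- vision.capture(name): name is "scene" or "side" or "wrist"; returns a dict with "img" (480x640x3 uint8, blue, green, red), "range_z" (480x640 float32, m along the optical axis (not along the pixel's ray), 0 where there is no reading), "fov_y" (degrees; the focal length in pixels is half the picture's height over the tangent of half this angle, whatever the lens; pixels are square), "cx", "cy" (the principal point, pixels), "k1" (the pictures are not rectified: a ray, as slopes to the right and down, at radius r is drawn at 1 + k1 r^2 times it, then the intrinsics apply), "pose" (4x4, takes a point from camera to world coordinates); the wrist camera has in their place "tool_from_camera" (4x4, takes a point from camera to tool coordinates, whose origin is the TCP and whose axes are the tool frame's). Camera axes: x right, y down, z forward; pixel columns grow to the right and rows downward; lengths in m; the calibration is good to about 2 mm. A picture is of the moment at which its call begins: read the wrist's pose just before it.
- close_job(): hands the job in, once; it reports no verdict.
The state is a dict: "time_s": time; "q": joint angles; "qvel": joint speeds; "tau": joint torques, N m; "position": TCP position; "eef_rot": TCP orientation; "ft_force": force on the tool from outside, world axes, zero at the start; "wrist_torque": the same for the moment, N m; "gripper_width": finger opening in m.
Only numpy, scipy, OpenCV 4.12 (cv2) and the standard library are available. Lean on these libraries where they do the work, as an engineer would, in place of code of your own. Each camera call takes 0.05 s, during which the arm holds its last target. There are 200 camera calls.

TASK

Set the hinged stock tags on the workshop board to match the bins: each tag in front of a full bin must lean back towards its bin with its round disc showing, and each tag in front of a bin that is not full must lean towards the robot with its straight bar showing. Push the tags that are wrong over gently with the fingertips, pinching and lifting nothing, and leave the bins, glue bottle, can and offcut where they stand.

Things in the scene. Friction and masses are not known exactly. Their poses are not given: they have to be found in the camera images.
- board: Wooden stock board lying fixed on the bench, 330 (x) x 500 (y) x 18 mm thick, origin at the centre of its underside. Its own +x points away from the robot, its y runs along the row of tags. Its pose and yaw vary.
- tagbase1: Dark steel hinge bracket of a tag, fixed on the board, 36 (x) x 74 (y) x 32 mm tall; origin: centre of its underside, 18 mm above the bench; axes parallel to the board's. Four stand in any order in a row along the board's y, 115 mm apart, 130 mm nearer the robot than the board's centre. Its bin stands straight behind, 180 mm along its +x (within 5 mm). Hinge axis: along y, 24 mm above the origin.
- tag1 (a joint): Angle of the aluminium tag hinged on tagbase1: 56 wide (y), 5 thick, 70 mm from hinge to free edge, about 70 g. 0 = upright. It tips between two stops: +0.66 leans back to its bin, round disc face up (in stock); -0.66 leans to the robot, straight bar face up (reorder). Light hinge, under 1 N at the free edge; past upright it falls to the other stop by itself.
- tag1_edge (a point): Middle of the free edge of tag1: 70 mm from its hinge, 97 mm above the bench when leaning, 112 mm when upright; 43 mm (level) from the hinge when leaning. The clear space from the leaning edge back to the bin is over 70 mm.
- tagbase2: Dark steel hinge bracket of a tag, fixed on the board, 36 (x) x 74 (y) x 32 mm tall; origin: centre of its underside, 18 mm above the bench; axes parallel to the board's. Four stand in any order in a row along the board's y, 115 mm apart, 130 mm nearer the robot than the board's centre. Its bin stands straight behind, 180 mm along its +x (within 5 mm). Hinge axis: along y, 24 mm above the origin.
- tag2 (a joint): Angle of the aluminium tag hinged on tagbase2: 56 wide (y), 5 thick, 70 mm from hinge to free edge, about 70 g. 0 = upright. It tips between two stops: +0.66 leans back to its bin, round disc face up (in stock); -0.66 leans to the robot, straight bar face up (reorder). Light hinge, under 1 N at the free edge; past upright it falls to the other stop by itself.
- tag2_edge (a point): Middle of the free edge of tag2: 70 mm from its hinge, 97 mm above the bench when leaning, 112 mm when upright; 43 mm (level) from the hinge when leaning. The clear space from the leaning edge back to the bin is over 70 mm.
- tagbase3: Dark steel hinge bracket of a tag, fixed on the board, 36 (x) x 74 (y) x 32 mm tall; origin: centre of its underside, 18 mm above the bench; axes parallel to the board's. Four stand in any order in a row along the board's y, 115 mm apart, 130 mm nearer the robot than the board's centre. Its bin stands straight behind, 180 mm along its +x (within 5 mm). Hinge axis: along y, 24 mm above the origin.
- tag3 (a joint): Angle of the aluminium tag hinged on tagbase3: 56 wide (y), 5 thick, 70 mm from hinge to free edge, about 70 g. 0 = upright. It tips between two stops: +0.66 leans back to its bin, round disc face up (in stock); -0.66 leans to the robot, straight bar face up (reorder). Light hinge, under 1 N at the free edge; past upright it falls to the other stop by itself.
- tag3_edge (a point): Middle of the free edge of tag3: 70 mm from its hinge, 97 mm above the bench when leaning, 112 mm when upright; 43 mm (level) from the hinge when leaning. The clear space from the leaning edge back to the bin is over 70 mm.
- tagbase4: Dark steel hinge bracket of a tag, fixed on the board, 36 (x) x 74 (y) x 32 mm tall; origin: centre of its underside, 18 mm above the bench; axes parallel to the board's. Four stand in any order in a row along the board's y, 115 mm apart, 130 mm nearer the robot than the board's centre. Its bin stands straight behind, 180 mm along its +x (within 5 mm). Hinge axis: along y, 24 mm above the origin.
- tag4 (a joint): Angle of the aluminium tag hinged on tagbase4: 56 wide (y), 5 thick, 70 mm from hinge to free edge, about 70 g. 0 = upright. It tips between two stops: +0.66 leans back to its bin, round disc face up (in stock); -0.66 leans to the robot, straight bar face up (reorder). Light hinge, under 1 N at the free edge; past upright it falls to the other stop by itself.
- tag4_edge (a point): Middle of the free edge of tag4: 70 mm from its hinge, 97 mm above the bench when leaning, 112 mm when upright; 43 mm (level) from the hinge when leaning. The clear space from the leaning edge back to the bin is over 70 mm.
- full_bin_a: Loose grey plastic bin, 110 (x) x 90 (y) x 55 mm tall, walls 5 mm, standing on the board behind one of the tags; origin at the centre of its underside. FULL: heaped with wooden dowels up to about 75 mm above its underside.
- full_bin_b: Loose grey plastic bin, 110 (x) x 90 (y) x 55 mm tall, walls 5 mm, standing on the board behind one of the tags; origin at the centre of its underside. FULL: heaped with steel bolts up to about 75 mm above its underside.
- low_bin_c: Loose grey plastic bin, 110 (x) x 90 (y) x 55 mm tall, walls 5 mm, standing on the board behind one of the tags; origin at the centre of its underside. NOT full: only two dowels lie on its floor.
- low_bin_d: Loose grey plastic bin, 110 (x) x 90 (y) x 55 mm tall, walls 5 mm, standing on the board behind one of the tags; origin at the centre of its underside. NOT full: empty.
- glue: Bystander: white glue bottle, 52 mm across, 130 mm tall, loose on the bench off the board's left (+y) end; origin at the centre of its underside.
- can: Bystander: plain steel can, 66 mm across, 85 mm tall, loose on the bench off the board's right (-y) end; origin at the centre of its underside.
- offcut: Bystander: wood offcut, 120 x 45 x 30 mm tall, lying loose on the bench between the robot and the board; origin at the centre of its underside.

How it is judged:
By the outcome, as a careful person would: the job done as asked, in the order asked, and still so for the second after the job is handed in, with the robot touching nothing.
It also fails if it takes over 54 s, if anything falls off the work surface, if the arm or the gripper's body presses on something with over 40 N, if the wrist force passes 120 N, or if a joint passes its speed limit or range.

## Working session

There is one attempt and no reset: what is moved stays moved. The work goes in short steps, Python scripts to look and compute and a tool call to move; the robot and the scene stay as the last step left them, time stands still between calls to the robot, and variables do not carry over. Pictures are saved under pics/ and viewed, about 8 in all and at most 12, crops included, and the job is handed in when it is done.

Besides the shell and the picture viewer there is one more tool, called after "Request:" in YAML: its name, and indented under it one key for each argument. send_rows: Moves the arm, as the interface text tells. Its arguments: {"type":"object","properties":{"moves":{"type":"array"},"squeeze":{"type":"number"}},"required":["moves"]}

```bash
ls; mkdir -p pics
cat > h.py <<'E'
import numpy as np, cv2
from workcell import r, vision
def K(c):
    f=240/np.tan(np.radians(c["fov_y"]/2)); return np.array([[f,0,c["cx"]],[0,f,c["cy"]],[0,0,1.]]), np.array([c["k1"],0,0,0,0.])
def rays(c,px):
    k,d=K(c); return cv2.undistortPoints(np.array(px,float).reshape(-1,1,2),k,d)[:,0]
def cloud(c,px,pose):  # depth points
    px=np.array(px); s=rays(c,px); z=c["range_z"][px[:,1],px[:,0]]
    P=np.c_[s*z[:,None],z]; return P@pose[:3,:3].T+pose[:3,3]
def plane(c,px,h,pose):
    s=rays(c,px); d=np.c_[s,np.ones(len(s))]@pose[:3,:3].T; o=pose[:3,3]
    return o+d*((h-o[2])/d[:,2])[:,None]
E
python3 - <<'E'
from h import *
s=r.state(); print({k:np.round(v,3).tolist() for k,v in s.items()})
for n in("scene","side"):
    c=vision.capture(n); cv2.imwrite(f"pics/{n}.png",c["img"]); np.save(n+".npy",c,allow_pickle=True)
    print(n,c["fov_y"],c["cx"],c["cy"],c["k1"],np.round(c["pose"],3).tolist())
E
```

```text
pics
{'time_s': 0.0, 'q': [-1.065, 0.502, -0.427, 1.551, 0.221, 1.138, -0.21], 'qvel': [-0.0, -0.001, -0.001, -0.0, 0.001, -0.002, 0.001], 'tau': [-0.001, -56.949, -5.817, -28.096, 0.011, 0.012, -0.0], 'position': [0.156, 0.63, 0.23], 'eef_rot': [-0.701, 0.703, -0.086, 0.086], 'ft_force': [0.225, -0.358, -0.32], 'wrist_torque': [0.006, -0.028, -0.059], 'gripper_width': 0.085}
scene 50.315595405902705 323.49858290966745 241.65892744603568 -0.1359721397969832 [[0.565, 0.606, -0.56, 1.161], [0.825, -0.429, 0.368, -0.346], [-0.018, -0.67, -0.743, 0.881], [0.0, 0.0, 0.0, 1.0]]
side 50.694687717229236 321.93290166948043 236.2276132121629 -0.08865070226402298 [[0.94, -0.272, 0.207, 0.371], [-0.342, -0.721, 0.603, -0.634], [-0.015, -0.638, -0.77, 0.905], [0.0, 0.0, 0.0, 1.0]]
```

View pics/scene.png

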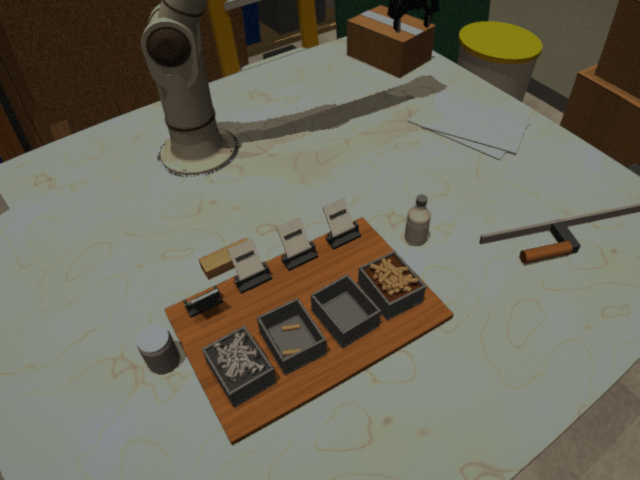

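View pics/side.png

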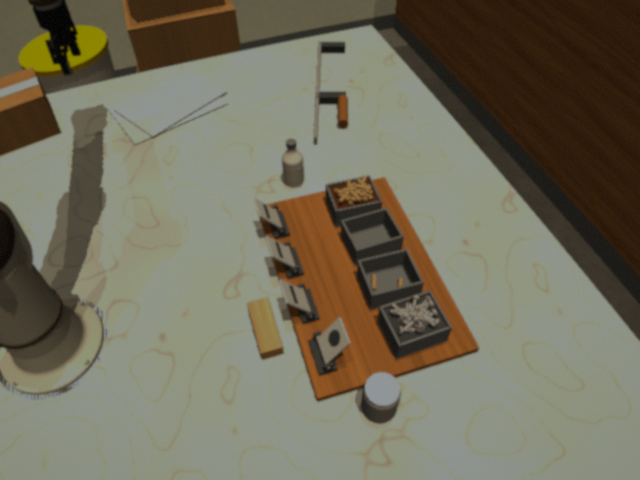

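The scene view shows the bins from -y (left) to +y as bolts full (240,360), two dowels (292,335), empty (346,310) and dowels full (392,283). Only the -y tag (205,300) leans back, and the other three lean to the robot, so just the +y tag (341,225 in scene, 272,218 in side) is wrong. Next I measure the board and that tag.

```bash
cat > m.py <<'E'
from h import *
for n in("scene","side"):
    c=np.load(n+".npy",allow_pickle=True).item(); p=np.array(c["pose"])
    hsv=cv2.cvtColor(c["img"],cv2.COLOR_BGR2HSV)
    v,u=np.nonzero(c["range_z"]>0); P=cloud(c,np.c_[u,v],p)
    H=hsv[v,u]
    m=(H[:,0]<16)&(H[:,1]>120)&(abs(P[:,2]-.018)<.008)&(P[:,0]>.3)&(P[:,0]<1)&(abs(P[:,1])<.5)
    mask=np.zeros((480,640),np.uint8); mask[v[m],u[m]]=255
    mask=cv2.morphologyEx(mask,cv2.MORPH_OPEN,np.ones((3,3)))
    k,l,st,_=cv2.connectedComponentsWithStats(cv2.dilate(mask,np.ones((5,5)))); i=1+st[1:,4].argmax()
    b=(mask>0)&(l==i); vv,uu=np.nonzero(b)
    Q=plane(c,np.c_[uu,vv],.018,p)[:,:2].astype(np.float32)
    (ctr,sz,a)=cv2.minAreaRect(Q*1000); print(n,"board",ctr,sz,a)
    a=np.radians(a if abs(a)<45 else a-90); ex=np.array([np.cos(a),np.sin(a)]); ey=np.array([-ex[1],ex[0]]); o=np.array(ctr)/1000
    print(" yaw",np.degrees(a))
    L=np.c_[(P[:,:2]-o)@ex,(P[:,:2]-o)@ey,P[:,2]]
    for j in range(4):
        yc=-.1725+.115*j
        s=(abs(L[:,1]-yc)<.04)&(L[:,0]<-.06)&(L[:,0]>-.2)&(L[:,2]>.07); t=L[s]
        g=(abs(L[:,1]-yc)<.04)&(L[:,0]<0.11)&(L[:,0]>0)&(L[:,2]>.03); 
        top=t[t[:,2]>t[:,2].max()-.008] if len(t) else t
        print(j,len(t),"edge local",np.round(top.mean(0),3),"zmax",t[:,2].max(),"y",np.round(np.percentile(t[:,1],[2,98]),3),"world",np.round(o+top[:,:2].mean(0)@np.array([ex,ey]),3), "binheight med",np.round(np.median(L[g,2]),3), "tagbase world",np.round(o-.13*ex+yc*ey,3))
E
python3 m.py
```

```text
scene board (650.6371459960938, -56.125885009765625) (497.8869323730469, 331.3266296386719) 87.17041778564453
 yaw -2.8295822143554688
0 115 edge local [-0.09  -0.17   0.096] zmax 0.09946616667164099 y [-0.198 -0.146] world [ 0.552 -0.222] binheight med 0.072 tagbase world [ 0.512 -0.222]
1 463 edge local [-0.173 -0.058  0.096] zmax 0.10133068826102354 y [-0.084 -0.03 ] world [ 0.475 -0.105] binheight med 0.054 tagbase world [ 0.518 -0.107]
2 421 edge local [-0.172  0.059  0.095] zmax 0.09951004636849448 y [0.031 0.085] world [0.481 0.011] binheight med 0.056 tagbase world [0.524 0.008]
3 376 edge local [-0.172  0.173  0.095] zmax 0.09881339676150758 y [0.146 0.2  ] world [0.487 0.125] binheight med 0.072 tagbase world [0.529 0.123]
side board (644.9462890625, -54.89910888671875) (499.4566955566406, 328.0594177246094) 87.2350845336914
 yaw -2.7649154663085938
0 489 edge local [-0.089 -0.172  0.097] zmax 0.1020843917674975 y [-0.196 -0.143] world [ 0.548 -0.222] binheight med 0.074 tagbase world [ 0.507 -0.221]
1 298 edge local [-0.17  -0.055  0.096] zmax 0.10017245780261874 y [-0.083 -0.029] world [ 0.472 -0.101] binheight med 0.054 tagbase world [ 0.512 -0.106]
2 253 edge local [-0.171  0.059  0.097] zmax 0.10198853439952571 y [0.032 0.087] world [0.477 0.012] binheight med 0.062 tagbase world [0.518 0.009]
3 206 edge local [-0.168  0.173  0.096] zmax 0.10087545993156466 y [0.146 0.201] world [0.485 0.126] binheight med 0.076 tagbase world [0.523 0.124]
```

```bash
cat > g.py <<'E'
import sys
from h import *
from scipy.spatial.transform import Rotation as Ro
s=r.state(); q=s["eef_rot"]; R=Ro.from_quat([q[1],q[2],q[3],q[0]]); M=R.as_matrix()
p=np.array(s["position"]); print("t",s["time_s"],"pos",p.round(4),"F",np.round(s["ft_force"],2)); print("tool axes\n",M.round(3))
a=np.radians(-2.8); x=np.array([np.cos(a),np.sin(a),0]); z=np.array([-np.sin(a),np.cos(a),0]); T=np.c_[x,[0,0,-1],z]
w=(R.inv()*Ro.from_matrix(T)).as_rotvec(); print("turn to board (10deg)",np.degrees(w)/10)
for t in [[.435,.1285,.21],[.435,.1285,.082],[.535,.1235,.082]]: print(t,"in tool now",(M.T@(t-p)).round(4),"in board tool",(T.T@(t-p)).round(4))
E
python3 g.py
```

```text
t 0.1 pos [0.1562 0.6303 0.2303] F [-0.68 -0.36  0.27]
tool axes
 [[ 0.971 -0.001  0.24 ]
 [-0.24  -0.002  0.971]
 [-0.    -1.    -0.002]]
turn to board (10deg) [ 0.01005304 -1.11124206 -0.00146502]
[0.435, 0.1285, 0.21] in tool now [ 0.3913  0.0211 -0.42  ] in board tool [ 0.303   0.0203 -0.4876]
[0.435, 0.1285, 0.082] in tool now [ 0.3913  0.1491 -0.4198] in board tool [ 0.303   0.1483 -0.4876]
[0.535, 0.1235, 0.082] in tool now [ 0.4896  0.149  -0.4006] in board tool [ 0.4031  0.1483 -0.4877]
```

Request:
send_rows:
  moves:
    - [[255, 0.02, 0, -0.02, 0, 0, 0], [255, 0.034, 0, -0.036, 0, 0, 0], [255, 0.034, 0, -0.036, 0, 0, 0], [255, 0.034, 0, -0.036, 0, 0, 0], [255, 0.034, 0, -0.036, 0, 0, 0], [255, 0.034, 0, -0.036, 0, 0, 0], [255, 0.034, 0, -0.036, 0, 0, 0], [255, 0.034, 0, -0.036, 0, 0, 0], [255, 0.034, 0, -0.037, 0, 0, 0], [255, 0.034, 0, -0.037, 0, 0, 0], [255, 0.034, 0, -0.037, 0, 0, 0], [255, 0.031, 0, -0.037, 0, 0, 0]]

```text
time_s: 1.6
position: [0.4353, 0.1276, 0.2312]
eef_rot: [-0.702, 0.702, -0.086, 0.086]
ft_force: [0.7, -0.3, -0.6]
gripper_width: 0.0002
```

Request:
send_rows:
  moves:
    - [[255, 0, 0, 0, 0, -0.6, 0], [255, 0, 0, 0, 0, -0.51, 0], [255, 0, 0, 0, 0, 0, 0], [255, 0, 0, 0, 0, 0, 0]]

```text
time_s: 2.1
position: [0.4346, 0.1293, 0.2311]
eef_rot: [-0.707, 0.707, -0.018, 0.018]
ft_force: [-0.3, 0.3, 0.7]
gripper_width: -0.0001
```

```bash
python3 g.py
```

```text
t 2.1 pos [0.4346 0.1293 0.2311] F [-0.29  0.34  0.71]
tool axes
 [[ 0.999 -0.     0.05 ]
 [-0.05  -0.     0.999]
 [-0.    -1.    -0.   ]]
turn to board (10deg) [ 0.00045942 -0.00919173 -0.00212452]
[0.435, 0.1285, 0.21] in tool now [ 0.0005  0.0211 -0.0008] in board tool [ 0.0004  0.0211 -0.0008]
[0.435, 0.1285, 0.082] in tool now [ 0.0005  0.1491 -0.0008] in board tool [ 0.0004  0.1491 -0.0008]
[0.535, 0.1235, 0.082] in tool now [ 0.1006  0.1491 -0.0008] in board tool [ 0.1006  0.1491 -0.0009]
```

Request:
send_rows:
  moves:
    - [[255, 0, 0.03, 0, 0, 0, 0], [255, 0, 0.04, 0, 0, 0, 0], [255, 0, 0.04, 0, 0, 0, 0], [255, 0, 0.03, 0, 0, 0, 0], [255, 0, 0.009, 0, 0, 0, 0], [255, 0, 0, 0, 0, 0, 0], [255, 0, 0, 0, 0, 0, 0]]

```text
time_s: 2.98
position: [0.4359, 0.1297, 0.0834]
eef_rot: [0.707, -0.707, 0.017, -0.018]
ft_force: [-0.7, 0.2, 0.9]
gripper_width: 0.0002
```

Request:
send_rows:
  moves:
    - [[255, 0.008, 0, 0, 0, 0, 0], [255, 0.008, 0, 0, 0, 0, 0], [255, 0.008, 0, 0, 0, 0, 0], [255, 0.007, 0, 0, 0, 0, 0], [255, 0.007, 0, 0, 0, 0, 0], [255, 0.007, 0, 0, 0, 0, 0], [255, 0.007, 0, 0, 0, 0, 0], [255, 0.007, 0, 0, 0, 0, 0], [255, 0.007, 0, 0, 0, 0, 0], [255, 0.007, 0, 0, 0, 0, 0]]

```text
time_s: 4.22
position: [0.5082, 0.1257, 0.0823]
eef_rot: [0.707, -0.707, 0.017, -0.017]
ft_force: [-0.8, -0.7, -0.4]
gripper_width: -0.0001
```

Request:
send_rows:
  moves:
    - [[255, 0.006, 0, 0, 0, 0, 0], [255, 0.006, 0, 0, 0, 0, 0], [255, 0.006, 0, 0, 0, 0, 0], [255, 0.006, 0, 0, 0, 0, 0], [255, 0.004, 0, 0, 0, 0, 0], [255, 0, 0, 0, 0, 0, 0], [255, 0, 0, 0, 0, 0, 0], [255, 0, 0, 0, 0, 0, 0]]

```text
time_s: 5.22
position: [0.5354, 0.1244, 0.0823]
eef_rot: [0.707, -0.707, 0.017, -0.017]
ft_force: [0.0, -0.4, -0.5]
gripper_width: 0.0001
```

Run:
```python
from h import *
print(r.state()["position"])
c=vision.capture("side"); cv2.imwrite("pics/s2.png",cv2.resize(c["img"][130:420,200:500],None,fx=2,fy=2))
```

```text
[0.53542619 0.1243676  0.08225517]
```

View pics/s2.png

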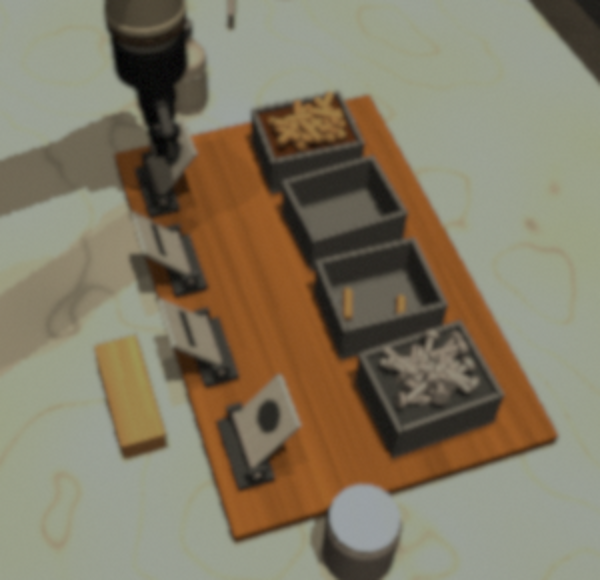

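The +y tag (175,165 in the crop) has now fallen back towards its bin, and nothing else has moved. I back off towards the robot, lift, and check.

Request:
send_rows:
  moves:
    - [[255, -0.02, 0, 0, 0, 0, 0], [255, -0.03, 0, 0, 0, 0, 0], [255, -0.03, 0, 0, 0, 0, 0], [255, -0.02, -0.02, 0, 0, 0, 0], [255, 0, -0.04, 0, 0, 0, 0], [255, 0, -0.05, 0, 0, 0, 0], [255, 0, -0.05, 0, 0, 0, 0], [255, 0, 0, 0.04, 0, 0, 0], [255, -0.01, 0, 0.05, 0, 0, 0], [255, -0.01, 0, 0.05, 0, 0, 0], [255, 0, 0, 0, 0, 0, 0], [255, 0, 0, 0, 0, 0, 0]]

```text
time_s: 6.78
position: [0.4226, 0.2694, 0.2421]
eef_rot: [-0.707, 0.707, -0.017, 0.017]
ft_force: [0.0, -0.4, 0.4]
gripper_width: 0.0001
```

```bash
python3 - <<'E'
from h import *
C=[]
for n in("scene","side"):
    c=vision.capture(n); np.save(n+".npy",c,allow_pickle=True); C.append(c["img"])
cv2.imwrite("pics/end.png",np.hstack([cv2.resize(C[0][170:450,130:480],(400,320)),cv2.resize(C[1][120:420,200:500],(400,400))[:320]]))
E
python3 m.py
```

```text
scene board (650.5423583984375, -56.07781982421875) (497.80157470703125, 331.8571472167969) 87.26078796386719
 yaw -2.7392120361328125
0 116 edge local [-0.091 -0.17   0.096] zmax 0.09990249413279517 y [-0.198 -0.145] world [ 0.552 -0.222] binheight med 0.072 tagbase world [ 0.512 -0.222]
1 467 edge local [-0.173 -0.057  0.096] zmax 0.10061047292610459 y [-0.085 -0.03 ] world [ 0.475 -0.105] binheight med 0.054 tagbase world [ 0.518 -0.107]
2 417 edge local [-0.172  0.058  0.095] zmax 0.09984445516865648 y [0.031 0.085] world [0.481 0.01 ] binheight med 0.056 tagbase world [0.523 0.008]
3 103 edge local [-0.091  0.173  0.096] zmax 0.09923842665080007 y [0.145 0.199] world [0.568 0.121] binheight med 0.072 tagbase world [0.529 0.122]
side board (644.620849609375, -54.48040771484375) (500.2512512207031, 328.7165832519531) 87.18819427490234
 yaw -2.8118057250976562
0 486 edge local [-0.088 -0.171  0.097] zmax 0.10217397148207241 y [-0.197 -0.143] world [ 0.548 -0.221] binheight med 0.073 tagbase world [ 0.506 -0.22 ]
1 298 edge local [-0.169 -0.056  0.096] zmax 0.09992908067313433 y [-0.084 -0.029] world [ 0.473 -0.102] binheight med 0.054 tagbase world [ 0.512 -0.106]
2 262 edge local [-0.17   0.058  0.097] zmax 0.1011212847823234 y [0.031 0.086] world [0.477 0.011] binheight med 0.062 tagbase world [0.518 0.009]
3 275 edge local [-0.09   0.173  0.096] zmax 0.10116811671023496 y [0.146 0.201] world [0.564 0.123] binheight med 0.076 tagbase world [0.523 0.124]
```

View pics/end.png

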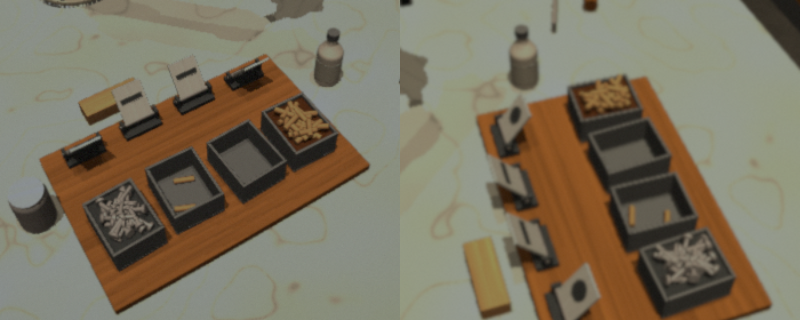

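Both outer tags lean back with their discs showing (510,122 and 575,290), the two middle ones still show their bars, and all bystanders stand where they did.

```bash
python3 -c "
from workcell import close_job; print(close_job())"
```

```text
the job is handed in; nothing more can be done
None
```

The tags now match the bins, and the job is handed in. Only one tag was wrong: the one at the +y end, in front of the full bin of dowels. I pushed it over with the closed fingertips, backed off and lifted clear, finishing at about 7 s.

- **Tags:** in both fixed cameras, both tags at full bins lean back (free edge about 40 mm behind the hinge) with discs showing. Both tags at the low bins still lean to the robot with bars showing.
- **Everything else:** the bins, glue bottle, can and offcut look unmoved in the pictures, though I did not measure them. The force readings I took stayed within about 1 N.
- **Disagreement:** the two cameras differed by about 6 mm in the board's x position. That was well inside the margin for the push, and no check failed.

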